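# Shim the ceramic tile in its alignment frame and hold it pressed

### The job

The white ceramic tile sits loose in the metal alignment frame, with a gap at each end. Stand the steel spacer plate that fits (the thinner of the two, not the thick block) fully down in the one end gap that is already wide enough for it, square to the frame and without shifting the tile to make room, and let it go; then slide the tile (it has a grip post) squarely against the spacer so that tile, spacer and end stop close up flush, and finish while still holding the tile firmly pressed there, not touching the spacer. Leave everything else on the bench where it stands.

Things in the scene. Friction and masses are not known exactly. Their poses are not given: they have to be found in the camera images.
- frame: Dark steel alignment frame fixed to the worktop: base plate 100 (x) x 200 (y) x 10 mm. Origin: centre of its underside; y along its length (tile travel), z up. The tile and the stops stand on the plate's top, 10 mm above the worktop. Two low guide rails, 120 mm long along y, 10 mm wide, 6 mm high above the plate, have their inner faces at x = +-37.5 mm.
- stop_short: The shorter steel end stop, fixed on the frame at one end (either end, 73 mm from the frame's centre along the frame's y): 70 (x) x 16 (y) x 14 mm high, its top 24 mm above the worktop. Origin: centre of its underside; axes parallel to the frame's. The gap between its inner face and the tile is 19 to 21 mm at the start.
- stop_long: The longer steel end stop, fixed on the frame at the other end (73 mm from the frame's centre): 70 (x) x 40 (y) x 14 mm high. Origin: centre of its underside; axes parallel to the frame's. The gap between its inner face and the tile is only 7 to 9 mm at the start, too narrow for any spacer.
- tile: Loose white ceramic tile 70 (x) x 90 (y) x 12 mm, 0.3 kg, on the frame's plate between rails (2.5 mm play a side) and stops; top 22 mm above the worktop. A square grey post 24 x 24 mm on its centre rises from 12 to 42 mm above its underside. Origin: centre of its underside; y along the frame's y. All is rigid, nothing springs back: the arm must keep up the push (some 5 to 15 N) to the end.
- spacer: The spacer that fits: loose upright steel plate 40 (x, width) x 14 (y, thickness) x 45 mm (height), about 0.12 kg, with fine grooves near its top. It starts standing on the worktop. Origin: centre of its underside, z up. It is to stand with its thickness along the frame's y, roughly centred across the frame. Taken across its 40 mm width the fingers stay clear of the tile's post.
- thick_block: A similar loose steel plate but 26 mm thick: 40 (x) x 26 (y) x 45 mm, standing on the worktop. It fits in no gap; leave it. Origin: centre of its underside.
- objective_can: Bystander: small canister with a black screw cap, 36 mm across, 56 mm high. Origin: centre of its underside.
- dust_cap: Bystander: black round dust cap, 34 mm across, 14 mm high. Origin: centre of its underside.
- petri_dish: Bystander: closed flat petri dish, 90 mm across, 15 mm high. Origin: centre of its underside.
Mind the look-alikes: they are no part of the job. Leave any pink or yellow look-alike of the spacer alone.

How it is judged:
By the outcome, as a careful person would: the job done as asked, in the order asked, and still so for the second after the job is handed in, while the arm keeps its last pose, push and grip.
It also fails if it takes over 48 s, if anything falls off the work surface, if the arm or the gripper's body presses on something with over 40 N, if the wrist force passes 120 N, or if a joint passes its speed limit or range.

### The arm

A 7-joint arm with a two-finger parallel gripper is mounted at the origin on a cart in front of the work surface, level with it; the furniture and walls round the work are solid. World frame = base frame: x ahead of the robot, y to its left, z up, the work surface at z = 0. Lengths are in m, angles in rad, forces in N, time in s.
With the tool pointing down it reaches from about 0.4 to 0.875 m from the base axis. Payload 6.5 kg.
Tool frame: the origin (TCP) lies midway between the tips of the shut fingers; the grasp point (between the pads) lies 19 mm behind it; z points along the fingers, y is the line along which they close (so a half turn about z gives the same grasp; the last joint's range is limited). The gripper opens to 85 mm and grips with 20 to 120 N. Pads are 22 mm wide; open, the fingers measure 114 mm over their backs; the gripper's body (76 mm by 85 mm) begins 54 mm behind the grasp point. The pads swing forward as they close: fully open they stand 13 mm farther back than shut.
Start: joints at [1.086, 0.536, -0.004, 1.538, 0.003, 1.067, -0.071], TCP at [0.264, -0.594, 0.231] pointing down, gripper open.
Joint ranges: [-2.7, 2.7], [-0.37, 2.16], [-1.27, 1.26], [0.24, 2.4], [-1.31, 4.45], [0.19, 1.91], [-2.76, 2.76]. Speed limits (rad/s): [2.39, 2.39, 3.14, 3.14, 3.14, 3.14, 3.14].

### API

Orientations are given as a unit quaternion [x, y, z, w].
In Python, from plant import manip gives the robot as it stands. The module is installed in compiled form; this text tells all that it offers.
- The arm moves only by the shell command python3 -m handwheel 'ROWS'. ROWS is a JSON object of lists of equal length, an entry for each row: "grip": the opening, from 0 (shut) to 1 (fully open); "dp": the shift along the tool's x, y, z in mm, a list of three; "delta_rot": the turn, a rotation vector about the tool's x, y, z in degrees, a list of three. In form: {"grip": [grip, ...], "dp": [[dx, dy, dz], ...], "delta_rot": [[rx, ry, rz], ...]}. A call has 1 to 20 rows; each row shifts and turns the commanded pose from where the row before left it, along the tool's axes as they then stand; what a row does not reach is not made up. A row lasts 1/12 s, in which the tool goes at most 41.7 mm and 7.16 degrees, less where a joint would pass 70% of its speed; a pose out of reach is approached as far as the arm can. A call is refused whole if a number of a shift passes 41.7 or a number of a turn 7.16, either way. A call with a gripper value outside its range is refused whole. The fingers move at their own pace and stop on an object; the grip force is fixed at half the most. Time passes only in rows, so rows that do not move let the fingers close. It gives the time, the measured TCP pose, the force, the opening and the grip force at its end, in the units of the state.
- manip.read_state(): the state, without advancing time (a new reading comes with each control period).
- manip.read_camera(name): name is "scene" or "side" or "wrist"; returns (picture, depth): 420x560x3 uint8, blue, green, red; 420x560 float32, m along the optical axis (not along the pixel's ray), 0 where there is no reading.
- manip.camera_model(name): a dict with "vertical_fov" (degrees; the focal length in pixels is half the picture's height over the tangent of half this angle, whatever the lens; pixels are square), "cx", "cy" (the principal point, pixels), "rvec" (rotation vector, rad) and "tvec" (3), from world to camera coordinates, as OpenCV has them. Camera axes: x right, y down, z forward; pixel columns grow to the right and rows downward; lengths in m; the calibration is good to about 2 mm. The wrist camera is an equidistant fisheye: a pixel r from the principal point sees the ray r / f radians off the axis. A picture is of the moment at which its call begins: read the wrist's pose just before it. camera_model takes no time and is no camera call; for the wrist camera it gives the pose at the moment of the call.
- manip.close_job(): hands the job in; it is judged then, once.
Trained networks look in the newest picture that a camera, given by its name, has taken for a name from the list of things; names that differ only in an ending like _2 or _b are one class to them, and where a whole thing is asked for, a point or a joint stands for the part that bears it (a point fixed in the world has none). Each returns a list of dicts, best first, with "score" (0 to 1); they miss things now and then, are a little off and sometimes report something else, mostly with a low value. They report only what shows in the picture. A call takes as long as a camera call. They do not tell look-alikes from the thing itself.
- manip.cut_out(camera, query): "region" (420x560 bool, what is visible of it) and "box" ([centre column, centre row, width, height] in pixels, round what is visible of it).
- manip.landmark_of(camera, query): "pixel" ([column, row] in pixels: a listed point, or the origin of a listed thing).
The state is a dict: "time": time; "joint_positions": joint angles; "qvel": joint speeds; "effort": joint torques, N m; "tool_pos": TCP position; "orientation": TCP orientation; "force": force on the tool from outside, world axes, zero at the start; "ft_torque": the same for the moment, N m; "opening": opening from 0.0 (shut) to 1.0 (fully open); "gripper_force": force on a finger pad.
Only numpy, scipy, OpenCV 4.12 (cv2) and the standard library are available. Lean on these libraries where they do the work, as an engineer would, in place of code of your own. Each camera call takes 0.05 s, during which the arm holds its last target. There are 200 camera calls.

## Working session

There is one attempt and no reset: what is moved stays moved. The work goes in short steps, Python scripts to look and compute and a shell command to move; the robot and the scene stay as the last step left them, time stands still between calls to the robot, and variables do not carry over. Pictures are saved under pics/ and viewed, at most 10 in all, crops included, and the job is handed in when it is done.

```bash
mkdir -p pics; cat > h.py <<'E'
import numpy as np, cv2
from plant import manip
from scipy.spatial.transform import Rotation as R
def cam(n):
    m=manip.camera_model(n); img,d=manip.read_camera(n)
    return m,img,d
def cloud(m,d,fish=False):
    h,w=d.shape; f=h/2/np.tan(np.radians(m["vertical_fov"])/2)
    u,v=np.meshgrid(np.arange(w),np.arange(h)); x=(u-m["cx"])/f; y=(v-m["cy"])/f
    if fish:
        r=np.hypot(x,y)+1e-9; s=np.tan(np.minimum(r,1.5))/r; x=x*s;y=y*s
    P=np.stack([x*d,y*d,d],-1); Rm=cv2.Rodrigues(np.array(m["rvec"],float))[0]
    return (P-np.array(m["tvec"]).ravel())@Rm
E
python3 - <<'E'
from h import *
for n in ("scene","side"):
    m,i,d=cam(n); cv2.imwrite(f"pics/{n}0.png",i); P=cloud(m,d)
    print(n,m)
    for q in "frame stop_short stop_long tile spacer thick_block objective_can dust_cap petri_dish".split():
        for r in manip.cut_out(n,q)[:3]:
            k=r["region"]&(d>0); p=P[k]; top=p[p[:,2]>np.percentile(p[:,2],97)-.006] if len(p) else p
            print(q,round(r["score"],2),np.round(r["box"]),k.sum(),np.round(np.median(top,0),3) if len(p) else '',np.round(np.ptp(top,axis=0),3) if len(p) else '')
s=manip.read_state();print({k:np.round(v,3) for k,v in s.items()})
E
```

```text
scene {'vertical_fov': 53.19148009801133, 'cx': 286.89690477954616, 'cy': 207.8704218006583, 'rvec': array([ 1.93822   , -1.00683212,  0.57775382]), 'tvec': array([-0.40143776,  0.25609963,  0.62132624])}
frame 0.79 [267. 220.  92.  49.] 891 [ 0.521 -0.04   0.015] [0.101 0.197 0.042]
stop_short 0.59 [242. 202.  26.  19.] 210 [0.561 0.039 0.025] [0.073 0.019 0.007]
stop_long 0.68 [288. 221.  27.  19.] 414 [ 0.558 -0.106  0.025] [0.074 0.041 0.007]
tile 0.85 [266. 213.  46.  27.] 739 [ 0.56  -0.032  0.052] [0.021 0.025 0.007]
spacer 0.95 [318. 282.  17.  32.] 421 [ 0.415 -0.269  0.045] [0.041 0.018 0.008]
spacer 0.88 [350. 270.  19.  29.] 393 [ 0.484 -0.294  0.045] [0.03  0.039 0.007]
spacer 0.83 [312. 260.  14.  28.] 339 [ 0.469 -0.219  0.045] [0.028 0.039 0.007]
thick_block 0.88 [149. 208.  21.  28.] 386 [0.414 0.189 0.045] [0.041 0.031 0.007]
objective_can 0.72 [258. 164.  15.  24.] 273 [0.742 0.125 0.057] [0.035 0.034 0.007]
dust_cap 0.72 [245. 263.  20.  16.] 227 [ 0.399 -0.108  0.015] [0.034 0.034 0.007]
petri_dish 0.6 [421. 258.  42.  29.] 871 [ 0.61  -0.388  0.016] [0.051 0.081
[... 798 characters left out ...]
2. 258.  36.  20.] 514 [ 0.625 -0.392  0.016] [0.061 0.06  0.003]
petri_dish 0.89 [375. 257.  34.  19.] 552 [ 0.625 -0.394  0.016] [0.065 0.056 0.003]
{'time': np.float64(1.0), 'joint_positions': array([ 1.086,  0.536, -0.004,  1.538,  0.003,  1.067, -0.071]), 'qvel': array([ 0.   ,  0.   ,  0.001, -0.002,  0.001, -0.   ,  0.001]), 'effort': array([-0.0000e+00, -5.8334e+01,  1.0480e+00, -2.5944e+01,  1.3000e-02,
        2.0000e-03, -0.0000e+00]), 'tool_pos': array([ 0.264, -0.594,  0.231]), 'orientation': array([ 0.978,  0.208, -0.   ,  0.   ]), 'force': array([0.788, 0.207, 0.605]), 'ft_torque': array([-0.027, -0.001, -0.033]), 'gripper_force': np.float64(0.0), 'opening': np.float64(0.996)}
```

```bash
python3 - <<'E'
import cv2
i=cv2.imread("pics/scene0.png"); cv2.imwrite("pics/crop0.png",cv2.resize(i[130:330,120:460],(800,470),interpolation=cv2.INTER_CUBIC))
E
```

```text
(no output)
```

View pics/crop0.png

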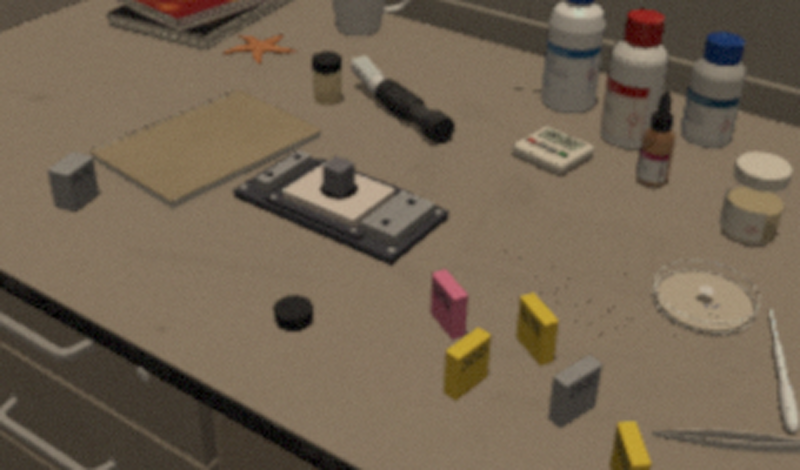

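The crop shows three yellow and one pink look-alikes. The grey spacer is at crop (575,390), about full pixel (364,296). The thick block is at far left, and the short stop is on the frame's left (+y) end.

```bash
python3 - <<'E'
from h import *
def rect(p):
    c,s,a=cv2.minAreaRect((p[:,:2]*1000).astype(np.float32)); return np.round(c,1),np.round(s,1),round(a,1)
for n in ("scene","side"):
    m,i,d=cam(n); P=cloud(m,d); z=P[...,2]
    k=((d>0)&(z>.041)&(z<.05)&(P[...,0]>.3)&(P[...,0]<.8)&(P[...,1]>-.55)&(P[...,1]<.3)).astype(np.uint8)
    c,l,st,ce=cv2.connectedComponentsWithStats(k)
    for j in range(1,c):
        if st[j,4]>25: print(n,np.round(ce[j]),st[j,4],rect(P[l==j]),np.median(i[l==j],0))
    B=(P[...,0]>.48)&(P[...,0]<.64)&(P[...,1]>-.17)&(P[...,1]<.1)&(d>0)
    for nm,a,b in (("frame",.006,.03),("topstops",.0235,.027),("tile",.0195,.0235),("post",.048,.056)):
        p=P[B&(z>a)&(z<b)]; print(nm,len(p),rect(p),np.round(np.median(p[:,2]),4))
E
```

```text
scene [258. 159.] 38 (array([738.7, 120.9]), array([15.4, 33.9]), 41.3) [22.5 29.5 34. ]
scene [398. 194.] 48 (array([ 787.9, -271.5]), array([16.4, 32.2]), 11.3) [35.5 53.  76.5]
scene [149. 199.] 124 (array([418.6, 193.6]), array([42.7, 27.5]), 15.0) [109.  121.5 131. ]
scene [263. 204.] 43 (array([556.3, -35.9]), array([16.9, 28. ]), 39.2) [44. 46. 50.]
scene [310. 251.] 113 (array([ 471.8, -216.7]), array([41. , 14.7]), 61.4) [110. 100. 178.]
scene [348. 261.] 124 (array([ 486., -293.]), array([40.4, 14.9]), 58.8) [ 51.  151.5 181.5]
scene [318. 276.] 137 (array([ 417.1, -268.5]), array([14.4, 40.7]), 80.6) [ 52. 154. 183.]
scene [365. 288.] 152 (array([ 438.4, -351.5]), array([16.4, 41.6]), 72.7) [110. 122. 131.]
scene [388. 319.] 183 (array([ 394.8, -413.8]), array([41.1, 14.5]), 37.4) [ 51. 156. 187.]
frame 2221 (array([560.5, -15.9]), array([231.2, 156.4]), 89.4) 0.0176
topstops 508 (array([563.1, -37. ]), array([175.6,  71.1]), 89.1) 0.0246
tile 488 (array([563.5, -36.7]), array([176.7,  74. ]), 88.9) 0.0224
post 75 (array([562.7, -30.9]), array([23.6, 23.8]), 87.0) 0.0524
s
[... 209 characters left out ...]
70.5, -220.4]), array([39.6, 12.4]), 58.3) [174. 148. 253.]
side [300. 241.] 60 (array([ 484.6, -296.3]), array([39.5, 13.5]), 60.8) [  0.  235.5 253. ]
side [269. 244.] 81 (array([ 416.6, -270. ]), array([17. , 40.9]), 80.3) [  0. 230. 253.]
side [297. 257.] 95 (array([ 437.5, -353.4]), array([15.7, 39.9]), 74.1) [163. 188. 205.]
side [297. 276.] 106 (array([ 393.8, -415.8]), array([40.3, 14.3]), 38.5) [  0. 235. 253.]
frame 695 (array([554.1, -17.7]), array([233.2, 159.5]), 87.1) 0.0178
topstops 217 (array([563.1, -40.1]), array([176. ,  71.7]), 88.4) 0.0252
tile 97 (array([562. , -38.5]), array([176.7,  70.8]), 89.4) 0.0226
post 17 (array([567.1, -35.9]), array([17.1, 12.5]), 81.6) 0.0529
```

```bash
python3 -m handwheel '{"grip":[1,1,1,1,1,1,1,1,1,1,1,1,1,1,1,1,1,1,1,1],"dp":[[0,0,0],[0,0,0],[0,0,0],[0,0,0],[0,0,0],[0,0,0],[0,0,0],[24,8,3],[24,8,3],[24,8,3],[24,8,3],[24,8,3],[24,8,3],[24,8,3],[24,8,3],[24,8,3],[24,8,3],[24,8,3],[18,8,3],[0,0,0]],"delta_rot":[[0,0,-7],[0,0,-7],[0,0,-7],[0,0,-7],[0,0,-7],[0,0,-7],[0,0,-7],[0,0,0],[0,0,0],[0,0,0],[0,0,0],[0,0,0],[0,0,0],[0,0,0],[0,0,0],[0,0,0],[0,0,0],[0,0,0],[0,0,0],[0,0,0]]}'
cat >> h.py <<'E'
def rect(p):
    c,s,a=cv2.minAreaRect((p[:,:2]*1000).astype(np.float32)); return np.round(c,1),np.round(s,1),round(a,1)
def tool():
    s=manip.read_state(); return np.array(s["tool_pos"]),R.from_quat(s["orientation"]),s
def plan(xyz,yaw=None):
    p,r,s=tool(); M=r.as_matrix(); print("TCP",np.round(p*1000,1),"tooly ang",np.round(np.degrees(np.arctan2(M[1,1],M[0,1])),2),"tilt",np.round(np.degrees(M[:2,2]),2))
    print("dp mm (current axes)",np.round(M.T@(np.array(xyz)-p)*1000,1))
E
python3 - <<'E'
from h import *
m,i,d=cam("wrist"); cv2.imwrite("pics/w1.png",i); P=cloud(m,d,True); z=P[...,2]
k=((d>0)&(z>.038)&(z<.052)).astype(np.uint8)
c,l,st,ce=cv2.connectedComponentsWithStats(k)
for j in range(1,c):
    if st[j,4]>40: print(np.round(ce[j]),st[j,4],rect(P[l==j]),np.median(i[l==j],0),np.median(P[l==j],0))
plan([.438,-.3525,.19]); print(m)
E
```

```text
time: 2.77
tool_pos: [0.4419, -0.3474, 0.1951]
orientation: [0.802, 0.598, 0.001, -0.001]
force: [0.7, 0.5, 0.1]
opening: 0.997
gripper_force: 0.0
[274.  49.] 670 (array([ 473.5, -218. ]), array([40.8, 13.9]), 60.9) [180. 169. 228.] [ 0.4732444  -0.21838384  0.04396262]
[553.  52.] 216 (array([ 790.4, -270.3]), array([16.9, 33.3]), 1.8) [ 59.  78. 104.] [ 0.78609058 -0.26902429  0.04434865]
[314. 124.] 685 (array([ 488. , -293.7]), array([39.4, 14.7]), 58.4) [ 68. 144. 175.] [ 0.48781076 -0.29342822  0.04396577]
[233. 120.] 691 (array([ 418.9, -268.9]), array([14.8, 40.2]), 79.8) [ 64. 137. 167.] [ 0.41952063 -0.26903255  0.04397147]
[539. 143.] 63 (array([ 747.9, -371.2]), array([47.8, 13.9]), 52.4) [ 97. 118. 131.] [ 0.74143078 -0.37081493  0.03935895]
[281. 197.] 646 (array([ 440.1, -351.1]), array([13.9, 39.8]), 73.1) [106. 116. 125.] [ 0.43990498 -0.35047816  0.04389441]
[258. 264.] 509 (array([ 396.2, -414.6]), array([40.2, 14.4]), 39.3) [ 93. 216. 231.] [ 0.39720329 -0.41314514  0.04404346]
[533. 269.] 118 (array([ 733.8, -540.3]), array([ 9.8, 39.9]), 47.2) [125.  141.  152.5] [ 0.73102788 -0.53777055  0.04371283]
[504. 271.] 44 (array([ 676.7, -515.4]), array([24.3,  2.8]), 22.5) [54.5 59.5 61. ] [ 0.67695018 -0.5150256   0.04999498]
[487. 311.] 376 (array([ 655.3, -576.8]), array([43.6, 22.4]), 47.8) [143.  158.5 159. ] [ 0.65627    -0.57656786  0.04408836]
[542. 392.] 45 (array([ 829.9, -882.9]), array([40.8,  3.5]), 87.5) [73. 49. 27.] [ 0.82931709 -0.8858505   0.0473431 ]
TCP [ 440.3 -349.9  195.2] tooly ang -16.75 tilt [0.03 0.06]
dp mm (current axes) [-3.2 -1.4  5.2]
{'vertical_fov': 65.70646984690485, 'cx': 282.6652525677792, 'cy': 209.78328540185205, 'rvec': array([-2.78179914,  0.40637405,  0.06595621]), 'tvec': array([-0.52383931, -0.22484228,  0.27793438])}
```

View pics/w1.png

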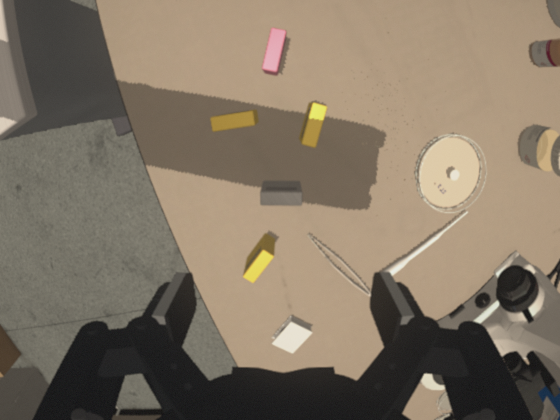

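The wrist view shows the grey spacer at (281,197), square to the fingers and clear of its neighbours. I'll correct the small offset, go down and grip.

```bash
python3 -m handwheel '{"grip":[1,1,1,1,1,1,1,1,1,1,1,0,0,0,0,0,0,0],"dp":[[-1.2,0,20],[0,0,20],[0,0,20],[0,0,20],[0,0,20],[0,0,20],[0,0,20],[0,0,20],[0,0,18],[0,0,0],[0,0,0],[0,0,0],[0,0,0],[0,0,0],[0,0,0],[0,0,0],[0,0,0],[0,0,0]],"delta_rot":[[0,0,0],[0,0,0],[0,0,0],[0,0,0],[0,0,0],[0,0,0],[0,0,0],[0,0,0],[0,0,0],[0,0,0],[0,0,0],[0,0,0],[0,0,0],[0,0,0],[0,0,0],[0,0,0],[0,0,0],[0,0,0]]}'
```

```text
time: 4.32
tool_pos: [0.4388, -0.354, 0.0185]
orientation: [0.804, 0.595, 0.0, 0.001]
force: [-0.9, 0.1, 6.5]
opening: 0.453
gripper_force: 60.4
```

```bash
python3 -m handwheel '{"grip":[0,0,0,0,0,0,0,0,0,0,0,0,0,0,0,0,0,0,0,0],"dp":[[0,0,-10],[0,0,-24],[0,0,-24],[0,0,-24],[0,0,-24],[0,0,-24],[26,0,0],[26,0,0],[26,0,0],[26,0,0],[26,0,0],[26,0,0],[26,1,0],[26,1,0],[26,1,0],[26,1,0],[26,1,0],[26,1,0],[26,1,0],[0,0,0]],"delta_rot":[[0,0,0],[0,0,0],[0,0,0],[0,0,0],[0,0,0],[0,0,0],[0,0,0],[0,0,0],[0,0,0],[0,0,0],[0,0,0],[0,0,0],[0,0,0],[0,0,0],[0,0,0],[0,0,0],[0,0,0],[0,0,0],[0,0,0],[0,0,0]]}'
python3 -m handwheel '{"grip":[0,0,0,0,0,0],"dp":[[0,0,0],[0,0,0],[0,0,0],[0,0,0],[0,0,0],[0,0,0]],"delta_rot":[[0,0,-5],[0,0,-5],[0,0,-6],[0,0,0],[0,0,0],[0,0,0]]}'
python3 - <<'E'
from h import *
plan([.563,.023,.15])
m,i,d=cam("wrist"); cv2.imwrite("pics/w2.png",i); P=cloud(m,d,True); np.savez("w2.npz",P=P,d=d,i=i); z=P[...,2]
print(np.round(m["rvec"],3))
k=((d>0)&(z>.1)&(z<.2)).astype(np.uint8)
c,l,st,ce=cv2.connectedComponentsWithStats(k)
for j in range(1,c):
    if st[j,4]>40: print(np.round(ce[j]),st[j],rect(P[l==j]),np.round(np.median(P[l==j],0),3))
for q in ("stop_short","stop_long","tile","frame","spacer"):
    for r in manip.cut_out("wrist",q)[:2]:
        p=P[r["region"]&(d>0)]; print(q,round(r["score"],2),np.round(r["box"]),rect(p),np.round(np.percentile(p,[5,50,95],axis=0)[:,2],3))
for _ in range(3): plan([.563,.023,.15])
E
```

```text
time: 5.98
tool_pos: [0.5454, -0.0253, 0.1485]
orientation: [0.802, 0.598, 0.002, -0.001]
force: [-0.6, 0.9, 0.3]
opening: 0.457
gripper_force: 60.5
time: 6.48
tool_pos: [0.5437, -0.0324, 0.1476]
orientation: [0.714, 0.7, 0.0, 0.0]
force: [-0.9, -0.3, -1.4]
opening: 0.457
gripper_force: 60.5
TCP [543.7 -32.4 147.6] tooly ang -1.18 tilt [ 0.01 -0.01]
dp mm (current axes) [55.8 18.2 -2.4]
[-2.806  0.029  0.004]
[283. 291.] [  144   245   279    98 11167] (array([544.4, -30.6]), array([ 26.3, 103.6]), 88.8) [ 0.545 -0.023  0.173]
[553. 375.] [541 345  19  65 658] (array([ 880.8, -247.3]), array([ 29.9, 133.1]), 32.6) [ 0.855 -0.215  0.11 ]
stop_short 0.88 [307. 115.  84.  17.] (array([565.7,  41.8]), array([15.9, 69.5]), 89.2) [0.022 0.023 0.024]
stop_short 0.7 [330. 260.  22.  16.] (array([588.7, -92. ]), array([15.7, 19.6]), 90.0) [0.012 0.022 0.024]
stop_long 0.76 [332. 259.  22.  15.] (array([578.6, -62.5]), array([18.2, 84.3]), 23.5) [0.012 0.023 0.025]
tile 0.76 [309. 194.  84. 107.] (array([565.5, -33.2]), array([96.6, 73.6]), 88.2) [0.02  0.021 0.051]
tile 0.21 [284. 282.  93.  73.] (array([541.5, -96.3]), array([152.5,  71.9]), 77.9) [0.134 0.167 0.174]
frame 0.87 [306. 178. 116. 196.] (array([565.8, -22.2]), array([182.7, 104.9]), 88.9) [0.008 0.01  0.016]
spacer 0.9 [281. 280.  90.  70.] (array([544.8, -29.8]), array([15.7, 39.5]), 89.8) [0.134 0.167 0.174]
spacer 0.62 [180. 384.  24.  32.] (array([ 453.6, -182.5]), array([295.9,  31.3]), 64.9) [0.005 0.032 0.045]
TCP [543.7 -32.2 147.3] tooly ang -1.03 tilt [-0.01 -0.  ]
dp mm (current axes) [55.5 18.3 -2.7]
TCP [543.7 -32.2 147.3] tooly ang -1.03 tilt [-0.01 -0.  ]
dp mm (current axes) [55.5 18.3 -2.7]
TCP [543.7 -32.2 147.3] tooly ang -1.03 tilt [-0.01 -0.  ]
dp mm (current axes) [55.5 18.3 -2.7]
```

View pics/w2.png

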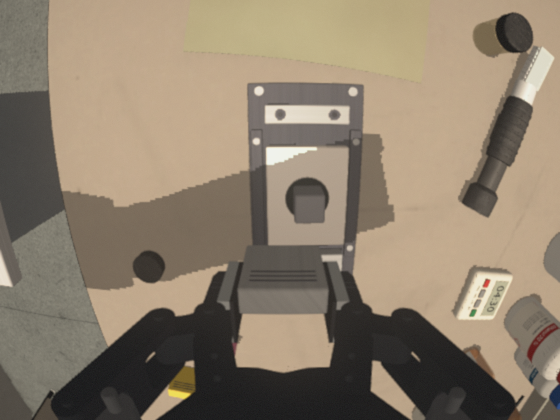

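Wrist view: the spacer is held squarely at (283,270). The gap lies between the short stop (307,115) and the tile's top edge (row ~146). Next I measure the gap edges.

```bash
python3 - <<'E'
from h import *
f=np.load("w2.npz");P,d=f["P"],f["d"]; a=np.radians(-1.1); c=np.array([.5657,.0])
q=(P[...,:2]-c)@np.array([[np.cos(a),-np.sin(a)],[np.sin(a),np.cos(a)]]); z=P[...,2]
ok=(d>0)&(q[...,1]>-.02)&(q[...,1]<.07)
for x0 in (-30,-20,-10,0,10,20,30):
    k=ok&(abs(q[...,0]*1000-x0)<4); hi=k&(z>.0165)&(z<.03); y=q[...,1]*1000
    g=y[hi]; g.sort(); j=np.argmax(np.diff(g)); print(x0,"tile edge %.1f stop inner %.1f outer %.1f"%(g[j],g[j+1],g[-1]))
s=(d>0)&(z>.169)&(z<.18)&(abs(q[...,0]+.021)<.017)&(abs(q[...,1]+.03)<.03)
y=q[s]*1000; print("spacer",np.round(np.percentile(y,[1,50,99],axis=0),1),rect(P[s]))
for x0 in (-35,-28,-21,-14,-7): 
    t=y[abs(y[:,0]-x0)<3][:,1]; print(x0,t.min().round(1),t.max().round(1))
plan([.563,.023,.15])
E
```

```text
-30 tile edge 14.5 stop inner 33.9 outer 49.6
-20 tile edge 14.7 stop inner 33.8 outer 49.5
-10 tile edge 14.5 stop inner 33.8 outer 49.6
0 tile edge 14.8 stop inner 34.0 outer 49.7
10 tile edge 14.9 stop inner 34.1 outer 49.2
20 tile edge 14.4 stop inner 34.3 outer 49.5
30 tile edge 14.6 stop inner 33.9 outer 49.7
spacer [[-37.7 -37.2]
 [-20.9 -28.6]
 [ -4.3 -23.1]] (array([544.1, -29.9]), array([34.1, 15.4]), 0.3)
-35 -38.2 -23.0
-28 -37.4 -22.7
-21 -37.5 -22.8
-14 -37.7 -22.8
-7 -37.7 -22.7
TCP [543.7 -32.2 147.3] tooly ang -1.03 tilt [-0.01 -0.  ]
dp mm (current axes) [55.5 18.3 -2.7]
```

```bash
python3 -m handwheel '{"grip":[0,0,0,0,0,0,0,0,0,0,0,0],"dp":[[13.6,5,0],[13.6,5,0],[13.6,5,0],[13.6,6,0],[0,0,16],[0,0,16],[0,0,16],[0,0,16],[0,0,16],[0,0,10],[0,0,0],[0,0,0]],"delta_rot":[[0,0,0],[0,0,0],[0,0,0],[0,0,0],[0,0,0],[0,0,0],[0,0,0],[0,0,0],[0,0,0],[0,0,0],[0,0,0],[0,0,0]]}'
cat > m.py <<'E'
from h import *
import sys
plan([.563,.023,.15])
a=np.radians(-1.1); c=np.array([.5657,.0]); RM=np.array([[np.cos(a),-np.sin(a)],[np.sin(a),np.cos(a)]])
for n in ("wrist","scene","side"):
    m,i,d=cam(n); cv2.imwrite(f"pics/{n}_{sys.argv[1]}.png",i); P=cloud(m,d,n=="wrist"); z=P[...,2]
    q=(P[...,:2]-c)@RM*1000; x=q[...,0]; y=q[...,1]; zt=float(sys.argv[2])
    B=(d>0)&(abs(x)<60)&(y>-110)&(y<70)
    for nm,k in (("spacer",B&(abs(z-zt)<.006)&(abs(x)<17)&(y>0)),("stop",B&(z>.019)&(z<.03)&(abs(x)<32)&(y>30)&(y<60)),("tile",B&(z>.0175)&(z<.0265)&(abs(x)<32)&(y>0)&(y<22)),("post",B&(z>.048)&(z<.058)&(y<0)&(y>-60))):
        if k.sum()>8: print(n,nm,k.sum(),"x",np.percentile(x[k],[1,99]).round(1),"y",np.percentile(y[k],[1,99]).round(1),"z",np.median(z[k]).round(4),rect(P[k])[2])
E
python3 m.py a .080
```

```text
time: 7.78
tool_pos: [0.5657, 0.0223, 0.0572]
orientation: [0.713, 0.701, -0.0, -0.0]
force: [0.1, -0.4, -0.8]
opening: 0.456
gripper_force: 60.5
TCP [565.7  22.3  57.2] tooly ang -0.98 tilt [-0.04  0.  ]
dp mm (current axes) [  0.7  -2.8 -92.8]
wrist spacer 2777 x [-16.6  16.6] y [17.9 32.2] z 0.0824 88.7
wrist stop 2965 x [-31.3  31.3] y [34.6 50.1] z 0.0231 89.1
wrist tile 159 x [-31.8  31.8] y [11.3 14.9] z 0.0205 88.9
wrist post 1169 x [-11.5  12. ] y [-40.7 -17.8] z 0.0511 0.6
scene spacer 55 x [-11.8  15.7] y [16.5 30.5] z 0.0832 0.2
scene stop 85 x [-31.7  28.5] y [32.8 51.6] z 0.0239 89.7
scene tile 68 x [-30.2  22.8] y [ 0.2 15.8] z 0.0227 89.3
scene post 69 x [-14.2  10.5] y [-42.1 -19.4] z 0.0523 87.4
side spacer 37 x [-16.7  15.5] y [13.3 20. ] z 0.081 3.4
side stop 55 x [-31.6  24.2] y [30.5 49.5] z 0.0251 88.0
side tile 16 x [-28.6   1.9] y [ 0.3 14.5] z 0.0233 7.6
side post 37 x [-15.4   9.3] y [-47.3 -21.2] z 0.053 61.0
```

```bash
python3 -m handwheel '{"grip":[0,0,0,0,0,0,0],"dp":[[0,0,5],[0,0,5],[0,0,5],[0,0,5],[0,0,5],[0,0,0],[0,0,0]],"delta_rot":[[0,0,0],[0,0,0],[0,0,0],[0,0,0],[0,0,0],[0,0,0],[0,0,0]]}'; python3 m.py b .058; python3 - <<'E'
import cv2
i=cv2.imread("pics/wrist_b.png"); cv2.imwrite("pics/wbc.png",cv2.resize(i[100:400,170:430],(780,900))[:600])
E
```

```text
time: 8.52
tool_pos: [0.5653, 0.0219, 0.0318]
orientation: [0.713, 0.701, -0.0, -0.0]
force: [-0.0, -0.2, -1.2]
opening: 0.458
gripper_force: 60.5
TCP [565.3  21.9  31.8] tooly ang -0.99 tilt [-0.06 -0.  ]
dp mm (current axes) [   1.1   -2.5 -118.2]
wrist spacer 2466 x [-16.6  16.7] y [17.5 31.6] z 0.0572 89.4
wrist stop 4646 x [-31.2  31.2] y [30.5 50.1] z 0.0231 88.6
wrist post 630 x [-11.3  11.5] y [-27.  -17.5] z 0.0509 89.0
scene spacer 48 x [-13.4  15.8] y [15.6 30.8] z 0.0586 4.2
scene stop 33 x [-30.5 -12.9] y [33.3 50.3] z 0.0243 2.4
scene tile 101 x [-30.4  22.1] y [ 0.5 20.8] z 0.0228 87.6
scene post 72 x [-13.7  10.9] y [-42.6 -18.2] z 0.0524 88.8
side spacer 39 x [-16.3  15.5] y [ 9.9 28.3] z 0.0582 81.1
side stop 15 x [-30.2 -17.1] y [30.4 49. ] z 0.0251 76.6
side tile 30 x [-31.1   6.8] y [ 1.6 20.7] z 0.0235 2.8
side post 35 x [-14.9   9.1] y [-45. -21.] z 0.0528 76.3
```

View pics/wbc.png

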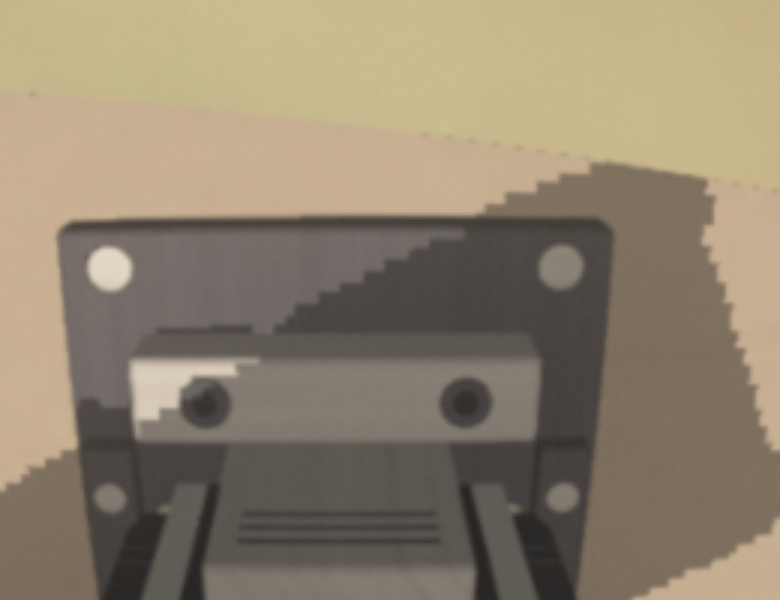

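The spacer is going into the gap square to the stop, centred, with no contact force. I'll seat it.

```bash
python3 -m handwheel '{"grip":[0,0,0,0],"dp":[[0,0,1.5],[0,0,1.5],[0,0,0.6],[0,0,0]],"delta_rot":[[0,0,0],[0,0,0],[0,0,0],[0,0,0]]}'
```

```text
time: 9.0
tool_pos: [0.5657, 0.0218, 0.0286]
orientation: [0.713, 0.701, -0.0, -0.0]
force: [-0.9, 0.1, -0.8]
opening: 0.46
gripper_force: 60.6
```

```bash
python3 -m handwheel '{"grip":[0,0,0,0],"dp":[[0,0,0.5],[0,0,0.5],[0,0,0],[0,0,0]],"delta_rot":[[0,0,0],[0,0,0],[0,0,0],[0,0,0]]}'
```

```text
time: 9.33
tool_pos: [0.5657, 0.0219, 0.0285]
orientation: [0.713, 0.701, -0.0, 0.0]
force: [-4.1, 0.1, 8.9]
opening: 0.454
gripper_force: 61.8
```

```bash
python3 -m handwheel '{"grip":[0.75,0.75,0.75,0.75,0.75,0.75,0.75,0.75,0.75,0.75,0.75],"dp":[[0,0,0],[0,0,0],[0,0,0],[0,0,0],[0,0,-5],[0,0,-10],[0,0,-15],[0,0,-15],[0,0,-15],[0,0,0],[0,0,0]],"delta_rot":[[0,0,0],[0,0,0],[0,0,0],[0,0,0],[0,0,0],[0,0,0],[0,0,0],[0,0,0],[0,0,0],[0,0,0],[0,0,0]]}'; python3 m.py c .055; python3 - <<'E'
import cv2
i=cv2.imread("pics/wrist_c.png"); cv2.imwrite("pics/wcc.png",cv2.resize(i[100:360,150:450],(690,598)))
E
```

```text
time: 10.25
tool_pos: [0.5666, 0.0219, 0.0889]
orientation: [0.713, 0.701, 0.001, 0.001]
force: [0.5, 1.1, -0.9]
opening: 0.75
gripper_force: 0.0
TCP [566.6  21.9  88.9] tooly ang -1.01 tilt [0.14 0.  ]
dp mm (current axes) [  1.1  -3.5 -61.1]
wrist spacer 1377 x [-16.8  16.6] y [17.3 31.5] z 0.054 88.7
wrist stop 2581 x [-31.2  31.2] y [30.8 50. ] z 0.0231 89.3
wrist tile 520 x [-31.8  31.8] y [ 0.1 14.9] z 0.0212 88.9
wrist post 1009 x [-11.3  12. ] y [-41.6 -17.9] z 0.051 89.1
scene spacer 64 x [-16.8  16.2] y [17. 31.] z 0.0553 0.4
scene stop 44 x [-31.6  -5.9] y [32.3 51.1] z 0.0243 73.9
scene tile 101 x [-31.8  21.2] y [ 0.6 20.4] z 0.0229 88.4
scene post 70 x [-13.9  10.5] y [-42.6 -18.3] z 0.0525 85.1
side spacer 40 x [-16.3  15.7] y [14.2 28.5] z 0.0548 86.0
side stop 17 x [-31.4 -14.4] y [32.3 49.7] z 0.0248 61.2
side tile 28 x [-30.    6.5] y [ 0.3 18.7] z 0.0239 82.3
side post 36 x [-13.7   8.6] y [-45.2 -20. ] z 0.0527 86.3
```

View pics/wcc.png

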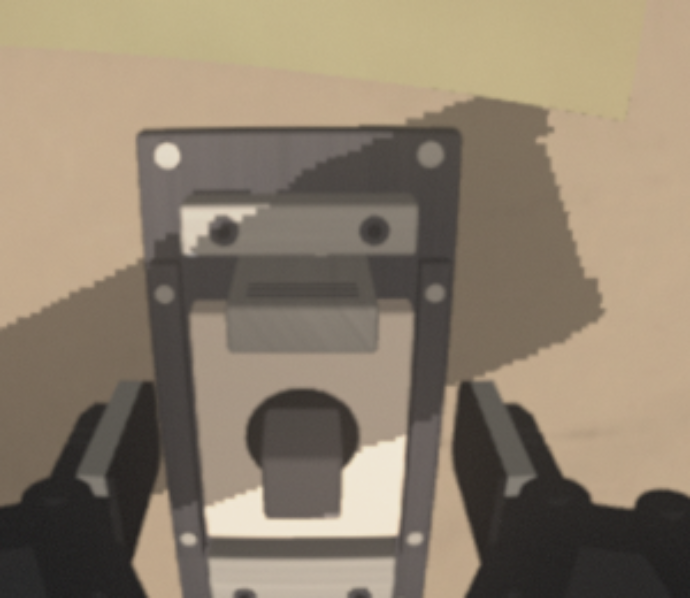

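Spacer stands fully down, square and free in the gap (crop (302,320)), with the tile unmoved. Now the post (crop (302,460)).

```bash
python3 -m handwheel '{"grip":[0.75,0.75,0.75,0.75,0.75,0.75,0.75,0.75,0.75,0.75,0,0,0,0,0,0,0,0],"dp":[[-17.5,0,0],[-17.5,0,0],[-17.5,0,0],[0,0,0],[0,0,16],[0,0,16],[0,0,16],[0,0,10],[0,0,4],[0,0,0],[0,0,0],[0,0,0],[0,0,0],[0,0,0],[0,0,0],[0,0,0],[0,0,0],[0,0,0]],"delta_rot":[[0,0,0],[0,0,0],[0,0,0],[0,0,0],[0,0,0],[0,0,0],[0,0,0],[0,0,0],[0,0,0],[0,0,0],[0,0,0],[0,0,0],[0,0,0],[0,0,0],[0,0,0],[0,0,0],[0,0,0],[0,0,0]]}'; python3 m.py d .055
```

```text
time: 11.9
tool_pos: [0.5657, -0.0306, 0.0266]
orientation: [0.713, 0.701, 0.001, 0.001]
force: [-0.5, -0.0, 5.6]
opening: 0.267
gripper_force: 60.3
TCP [565.7 -30.6  26.6] tooly ang -1.01 tilt [ 0.1  -0.01]
dp mm (current axes) [  53.6   -3.4 -123.4]
wrist spacer 3550 x [-16.6  16.7] y [17.5 31.1] z 0.054 88.5
wrist stop 5323 x [-31.3  31.3] y [30.9 49.6] z 0.0231 89.0
wrist tile 2216 x [-31.6  31.6] y [ 0.1 14.4] z 0.0211 88.9
wrist post 3265 x [-22.7  25.2] y [-41.2 -18. ] z 0.0512 88.9
scene spacer 23 x [-16.3  -3.7] y [16.9 29.3] z 0.0554 80.4
scene stop 44 x [-31.7  -7.5] y [32.7 49.9] z 0.0245 5.7
scene tile 88 x [-31.2  17.1] y [ 1.4 20. ] z 0.0227 89.9
scene post 94 x [-26.5  26. ] y [-43.  -22.9] z 0.0529 3.6
side stop 18 x [-31.6 -14. ] y [30.7 48.2] z 0.0249 60.5
side tile 19 x [-29.   -3.4] y [ 1.2 19.6] z 0.0241 49.1
side post 64 x [-25.2  25.3] y [-44.  -22.7] z 0.0531 83.9
```

```bash
python3 -m handwheel '{"grip":[0,0,0,0,0,0,0,0],"dp":[[0.8,0,0],[0.8,0,0],[0.8,0,0],[0.8,0,0],[0.8,0,0],[0.8,0,0],[0,0,0],[0,0,0]],"delta_rot":[[0,0,0],[0,0,0],[0,0,0],[0,0,0],[0,0,0],[0,0,0],[0,0,0],[0,0,0]]}'
```

```text
time: 12.72
tool_pos: [0.5659, -0.0277, 0.0266]
orientation: [0.714, 0.7, -0.0, 0.001]
force: [-0.6, -4.5, 6.6]
opening: 0.267
gripper_force: 60.4
```

```bash
python3 -m handwheel '{"grip":[0,0,0,0,0],"dp":[[0.6,0,0],[0.6,0,0],[0.6,0,0],[0,0,0],[0,0,0]],"delta_rot":[[0,0,0],[0,0,0],[0,0,0],[0,0,0],[0,0,0]]}'; python3 m.py e .055
```

```text
time: 13.13
tool_pos: [0.5659, -0.0262, 0.0266]
orientation: [0.714, 0.7, -0.0, 0.001]
force: [0.1, -4.5, 7.2]
opening: 0.27
gripper_force: 60.4
TCP [565.9 -26.2  26.6] tooly ang -1.09 tilt [ 0.1  -0.13]
dp mm (current axes) [  48.8   -3.6 -123.5]
wrist spacer 3480 x [-16.6  16.7] y [19.8 33.3] z 0.054 88.9
wrist stop 5312 x [-31.3  31.3] y [32.8 49.6] z 0.0231 89.3
wrist tile 2713 x [-31.7  31.6] y [ 0.1 18.9] z 0.0211 88.9
wrist post 3247 x [-22.6  25.2] y [-36.7 -13.6] z 0.0511 0.7
scene spacer 22 x [-15.5  -1.7] y [18.8 34.3] z 0.0546 62.9
scene stop 39 x [-30.9  -6.2] y [30.7 49.5] z 0.0248 46.8
scene tile 86 x [-31.   17.5] y [ 1.2 21.6] z 0.0229 88.4
scene post 92 x [-26.2  16.9] y [-38.2 -18.9] z 0.0532 89.5
side stop 16 x [-31.4 -17.3] y [31.3 47.7] z 0.0242 73.6
side tile 21 x [-30.4  -6.8] y [ 2.9 21.5] z 0.0241 78.3
side post 65 x [-27.3  24.3] y [-39.1 -17.2] z 0.0528 4.0
```

```bash
python3 -m handwheel '{"grip":[0,0,0,0,0],"dp":[[0.6,0,0],[0.6,0,0],[0.6,0,0],[0,0,0],[0,0,0]],"delta_rot":[[0,0,0],[0,0,0],[0,0,0],[0,0,0],[0,0,0]]}'; python3 -m handwheel '{"grip":[0,0,0],"dp":[[0,0,0],[0,0,0],[0,0,0]],"delta_rot":[[0,0,0],[0,0,0],[0,0,0]]}'
```

```text
time: 13.7
tool_pos: [0.5659, -0.0255, 0.0266]
orientation: [0.714, 0.7, -0.001, 0.002]
force: [-0.3, -7.2, 6.7]
opening: 0.27
gripper_force: 60.4
time: 13.95
tool_pos: [0.5659, -0.0255, 0.0266]
orientation: [0.714, 0.7, -0.001, 0.002]
force: [-0.1, -6.9, 6.4]
opening: 0.271
gripper_force: 60.4
```

```bash
python3 -m handwheel '{"grip":[0,0,0,0,0,0],"dp":[[0.6,0,0],[0.6,0,0],[0.6,0,0],[0.6,0,0],[0,0,0],[0,0,0]],"delta_rot":[[0,0,0],[0,0,0],[0,0,0],[0,0,0],[0,0,0],[0,0,0]]}'; python3 m.py f .055; python3 - <<'E'
import cv2
i=cv2.imread("pics/wrist_f.png"); cv2.imwrite("pics/wfc.png",cv2.resize(i[60:340,150:450],(640,598)))
E
```

```text
time: 14.45
tool_pos: [0.5659, -0.0255, 0.0267]
orientation: [0.714, 0.7, -0.002, 0.003]
force: [-0.2, -11.3, 9.1]
opening: 0.267
gripper_force: 60.7
TCP [565.9 -25.5  26.7] tooly ang -1.2 tilt [ 0.06 -0.36]
dp mm (current axes) [  47.6   -3.7 -123.6]
wrist spacer 3519 x [-16.6  16.7] y [20.2 33.9] z 0.054 88.7
wrist stop 5268 x [-31.2  31.3] y [33.4 49.7] z 0.0231 89.3
wrist tile 2769 x [-31.6  31.7] y [ 0.1 19.5] z 0.0211 88.9
wrist post 3252 x [-22.7  25.2] y [-36.  -12.8] z 0.0513 88.9
scene spacer 16 x [-16.3  -4. ] y [20.4 34.9] z 0.0559 60.0
scene stop 42 x [-31.1  -6.4] y [30.9 50.8] z 0.0246 89.3
scene tile 85 x [-31.6  14.5] y [ 0.2 21.8] z 0.0227 0.0
scene post 91 x [-25.8  22.9] y [-37.1 -15.5] z 0.0534 4.9
side stop 15 x [-31.1 -17.3] y [30.5 47.4] z 0.0251 76.0
side tile 22 x [-30.4  -6.5] y [ 0.4 21.2] z 0.0237 82.2
side post 66 x [-25.7  24.5] y [-39.6 -17.3] z 0.0532 7.6
```

View pics/wfc.png

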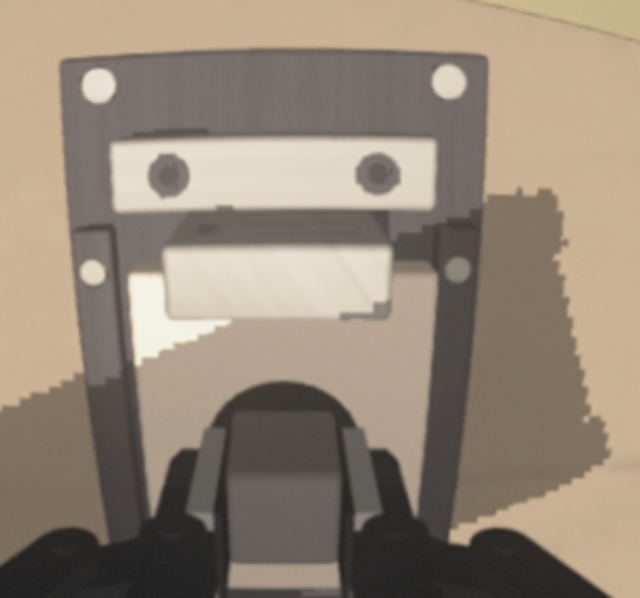

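```bash
python3 -m handwheel '{"grip":[0,0,0,0,0,0],"dp":[[0.5,0,0],[0.5,0,0],[0,0,0],[0,0,0],[0,0,0],[0,0,0]],"delta_rot":[[0,0.2,0],[0,0.2,0],[0,0,0],[0,0,0],[0,0,0],[0,0,0]]}'; python3 -m handwheel '{"grip":[0,0,0,0,0,0,0,0,0,0],"dp":[[0,0,0],[0,0,0],[0,0,0],[0,0,0],[0,0,0],[0,0,0],[0,0,0],[0,0,0],[0,0,0],[0,0,0]],"delta_rot":[[0,0,0],[0,0,0],[0,0,0],[0,0,0],[0,0,0],[0,0,0],[0,0,0],[0,0,0],[0,0,0],[0,0,0]]}'; python3 m.py g .055 | head -6
```

```text
time: 15.1
tool_pos: [0.5658, -0.0254, 0.0266]
orientation: [0.715, 0.699, 0.0, 0.0]
force: [0.3, -12.7, 8.6]
opening: 0.269
gripper_force: 60.6
time: 15.93
tool_pos: [0.5658, -0.0254, 0.0266]
orientation: [0.715, 0.699, 0.0, 0.001]
force: [-0.2, -12.5, 7.8]
opening: 0.269
gripper_force: 60.6
TCP [565.8 -25.4  26.6] tooly ang -1.23 tilt [ 0.06 -0.02]
dp mm (current axes) [  48.3   -3.7 -123.4]
wrist spacer 3478 x [-16.7  16.7] y [20.4 34. ] z 0.0539 88.9
wrist stop 5218 x [-31.2  31.3] y [33.5 49.7] z 0.0231 89.1
wrist tile 2878 x [-31.6  31.6] y [ 0.1 19.5] z 0.0211 88.9
wrist post 3236 x [-22.6  25.3] y [-36.  -12.9] z 0.0512 87.9
```

Everything is closed up, steady and level, with a stable push of about 12.5 N. I'm handing in.

```bash
python3 -c "
from plant import manip; print(manip.close_job())"
```

```text
the job is handed in; nothing more can be done
None
```

The job is handed in: the spacer stands fully down and square in the gap by the short stop, and the tile is held by its post, closed up flush against it. At hand-in the wrist force was a steady 12.5 N, some 4 N of it sliding friction, at about 16 s of the 48 s.

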